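Clamp the clock pillar, then ease the thumbscrew back a quarter turn

ROBOT

A 6-joint arm with a two-finger parallel gripper is mounted at the origin on the work surface. World frame = base frame: x ahead of the robot, y to its left, z up, the work surface at z = 0. Lengths are in m, angles in rad, forces in N, time in s.
With the tool pointing down it reaches from about 0.275 to 0.725 m from the base axis. Payload 5.6 kg.
Tool frame: the origin (TCP) lies between the finger pads; the fingertips stand 14 mm ahead of it and the grasp point (between the pads) lies 5 mm behind it; z points along the fingers, y is the line along which they close (so a half turn about z gives the same grasp; the last joint's range is limited). The gripper opens to 85 mm and grips with 20 to 120 N. Pads are 22 mm wide; open, the fingers measure 114 mm over their backs; the gripper's body (76 mm by 85 mm) begins 54 mm behind the grasp point. The pads swing forward as they close: fully open they stand 13 mm farther back than shut.
Start: joints at [1.511, 0.255, 0.108, 0, -1.424, -0.285], TCP at [0.186, 0.518, 0.245] pointing down, gripper open.
Joint ranges: [-2.95, 2.95], [-1.21, 1.97], [-1.09, 1.5], [-2.87, 1.71], [-2.94, -0.07], [-3.05, 3.05]. Speed limits (rad/s): [2.57, 2.57, 3.14, 3.14, 3.14, 3.14].

INTERFACE

Orientations are given as a rotation vector (axis times angle).
In Python, from rig import r gives the robot as it stands.
- The arm moves only by the tool jog_arm, never from a script. Its argument "rows" is one flat list of numbers, 7 for each row, row after row: the shift along the tool's x, y, z scaled (see below), then the turn, a rotation vector about the tool's x, y, z scaled (see below), then the closure, from 0 (fully open) to 1 (shut). In form: [tx, ty, tz, wx, wy, wz, claw, tx, ty, tz, wx, wy, wz, claw, ...]. A call has 1 to 12 rows; each row shifts and turns the commanded pose from where the row before left it, along the tool's axes as they then stand; what a row does not reach is not made up. The controller multiplies each number of a shift by 0.03 m and each number of a turn by 0.1 rad. A row lasts 1/12 s, in which the tool goes at most 41.7 mm and 7.16 degrees, less where a joint would pass 70% of its speed; a pose out of reach is approached as far as the arm can. A call with a number of a shift or a turn outside -1 to 1 is refused whole. A call with a gripper value outside its range is refused whole. The fingers move at their own pace and stop on an object; "newtons" is the grip in N (left out, the last holds). Time passes only in rows, so rows that do not move let the fingers close. It gives the time, the measured TCP pose, the force, the opening and the grip force at its end, in the units of the state.
- r.observe(): the state, without advancing time (a new reading comes with each control period).
- r.get_image(name): name is "side" or "top" or "wrist"; returns a dict with "image" (400x640x3 uint8, blue, green, red), "fx", "fy", "cx", "cy" (pixels), "k1" (the pictures are not rectified: a ray, as slopes to the right and down, at radius r is drawn at 1 + k1 r^2 times it, then the intrinsics apply), "R" (3x3) and "t" (3): a world point X has camera coordinates R X + t; the wrist camera has in their place "tool_from_camera" (4x4, takes a point from camera to tool coordinates, whose origin is the TCP and whose axes are the flange's). Camera axes: x right, y down, z forward; pixel columns grow to the right and rows downward; lengths in m; the calibration is good to about 2 mm. A picture is of the moment at which its call begins: read the wrist's pose just before it. There is no depth.
- r.close_job(): hands the job in; it is judged then, once.
The state is a dict: "t": time; "joint_pos": joint angles; "qd": joint speeds; "tau": joint torques, N m; "tcp_pos": TCP position; "ee_rot": TCP orientation; "contact_force": force on the tool from outside, world axes, zero at the start; "torque": the same for the moment, N m; "gripper_width": opening from 0.0 (shut) to 1.0 (fully open); "grip_force": force on a finger pad.
Only numpy, scipy, OpenCV 4.12 (cv2) and the standard library are available. Lean on these libraries where they do the work, as an engineer would, in place of code of your own. Each camera call takes 0.05 s, during which the arm holds its last target. There are 200 camera calls.

TASK

Take the tall round brass pillar with the thin pivot on top from the pocket tray, stand it pivot up and fully home in the round socket of the small vise, and let go of it. Then turn the vise's thumbscrew clockwise until it seats against its stop, back it off a quarter turn, and finish while still holding the thumbscrew there between the fingers. Leave the other parts in the tray, the pin vise and the glass loupe alone.

Things in the scene. Friction and masses are not known exactly. Their poses are not given: they have to be found in the camera images.
- pillar_center (a point): centre, half-way up, of the pillar to take: a turned brass pillar standing upright, 46 mm tall overall: a round barrel 16 mm in diameter and 38 mm tall with a thin pivot 8 mm in diameter and 8 mm tall on top; about 70 g. Its z axis points up to the pivot; its foot is 23 mm below this point and the barrel's top edge 15 mm above it. It starts in one of the tray's three pockets and is the only part there with a pivot.
- tray: walnut pocket tray, fixed to the bench, 70 mm (its x) by 210 mm (its y), 20 mm high; origin at the centre of its underside. Three round pockets, 20 mm in diameter and 12 mm deep (floor 8 mm above the bench), at its y = -70, 0 and +70 mm on the centre line. One part stands loosely in each; which is where varies.
- plain_blank: bystander in the tray: plain brass cylinder, 16 mm in diameter, 28 mm tall, no pivot; origin at the centre of its underside. Leave it in place.
- square_blank: bystander in the tray: square brass bar, 12 by 12 mm, 40 mm tall, standing on end; origin at the centre of its underside. Leave it in place.
- vise: small dark cast-iron vise, fixed to the bench; bed 70 mm (its x) by 180 mm (its y), its top 30 mm above the bench; lugs on both long sides reach 58 mm out from the centre. Origin at the centre of its underside. The socket is at its y = -45 mm, the thumbscrew at its y = +45 mm. A fixed jaw stands at the -y end, its face 12.5 mm from the socket's centre, 10 mm high above the bed.
- jaw_face (a point): middle of the sliding steel jaw's face (40 mm wide, 10 mm high above the bed), on the thumbscrew's side of the socket; axes as the vise's. The thumbscrew drives it along the vise's -y, 2 mm per rad. With the screw seated it just touches a pillar centred in the socket (8 mm from the socket's axis); at the start it is 3.4 to 6 mm farther off.
- socket (a point): centre of the mouth of the round blind socket, in the plane of the vise's bed, 30 mm above the bench: 19 mm in diameter, 10 mm deep, with a 2 mm chamfer and a bright metal rim line. A pillar fully home stands with its foot 10 mm below this point and its centre 13 mm above it. Axes as the vise's.
- wing (a point): flat upright steel wing of the thumbscrew, the part to grip: 36 mm long (its x), 10 mm thick (its y), 26 mm tall; this point is the wing's centre, on the screw's vertical axis, 64 mm above the bench (51 to 77 mm). It turns with the screw but does not rise or sink. When the screw is seated the wing lies straight across the vise (along the vise's x); a quarter turn back it lies along the vise's length.
- thumbscrew (a joint): turn of the thumbscrew in rad, growing as it turns clockwise seen from above; it starts at 0.2 to 1.4 and seats against a hard stop at 3.14. A quarter turn back is 1.57. It turns against about 0.06 N m of friction and stays where it is left; a small torque reaches the stop.
- loupe: bystander: faceted clear glass paperweight loupe lying on the bench, 62 mm in diameter, 32 mm tall; origin at the centre of its underside. Leave it in place.
- pin_vise: bystander: steel pin vise lying on the bench, a rod 100 mm long (its x) and 10 mm in diameter with two square collars 14 mm wide; origin under its middle. Leave it in place.

How it is judged:
By the outcome, as a careful person would: the job done as asked, in the order asked, and still so for the second after the job is handed in, while the arm keeps its last pose, push and grip.
It also fails if it takes over 64 s, if anything falls off the work surface, if the arm or the gripper's body presses on something with over 40 N, if the wrist force passes 120 N, or if a joint passes its speed limit or range.

## Working session

There is one attempt and no reset: what is moved stays moved. The work goes in short steps, Python scripts to look and compute and a tool call to move; the robot and the scene stay as the last step left them, time stands still between calls to the robot, and variables do not carry over. Pictures are saved under pics/ and viewed, at most 10 in all, crops included, and the job is handed in when it is done.

Besides the shell and the picture viewer there is one more tool, called after "Emit:" as name(argument=value, ...) on one line, values as JSON. jog_arm: Moves the arm, as the interface text tells. Its arguments: {"type":"object","properties":{"rows":{"type":"array"},"newtons":{"type":"number"}},"required":["rows"]}

```bash
mkdir -p pics; ls; python3 - <<'E'
from rig import r
import cv2
s=r.observe();print(s)
for n in("top","side"):
    d=r.get_image(n);cv2.imwrite(f"pics/{n}0.png",d["image"]);print(n,{k:v for k,v in d.items() if k!="image"})
E
```

```text
pics
{'t': 0.0, 'joint_pos': array([ 1.51061489e+00,  2.55715432e-01,  1.07003183e-01, -5.06699587e-04,
       -1.42386557e+00, -2.84578478e-01]), 'qd': array([ 0.00016893,  0.00028411,  0.00121585, -0.001106  , -0.00146156,
        0.0004867 ]), 'tau': array([-6.91615169e-04, -3.86627305e+01,  2.37935150e+01,  5.36504254e+00,
       -6.01076317e-03, -4.09074886e-06]), 'tcp_pos': array([0.18566979, 0.51721838, 0.24440699]), 'ee_rot': array([ 3.09321268e+00, -5.38671733e-01, -4.68706164e-04]), 'contact_force': array([ 0.56259388, -0.81711642,  0.37808053]), 'torque': array([0.02680276, 0.02043494, 0.00161367]), 'grip_force': 0.0, 'gripper_width': 0.9995422242160904}
top {'fx': 376.2087913396028, 'fy': 376.2087913396028, 'cx': 317.09282137017124, 'cy': 203.15794469272177, 'k1': -0.06029244766895965, 'R': array([[-0.00777812, -0.99995236, -0.00589675],
       [-0.99909673,  0.00801755, -0.04173067],
       [ 0.04177596,  0.00556683, -0.9991115 ]]), 't': array([0.00333903, 0.60129625, 0.89870371])}
side {'fx': 513.8208361881516, 'fy': 513.8208361881516, 'cx': 320.54041080048313, 'cy': 195.1594142860499, 'k1': -0.1661172328776519, 'R': array([[ 0.99888238, -0.04553805, -0.01266041],
       [-0.04246036, -0.7468792 , -0.66360273],
       [ 0.02076338,  0.66339863, -0.74797803]]), 't': array([-0.59425389,  0.06157844,  1.02450708])}
```

View pics/top0.png

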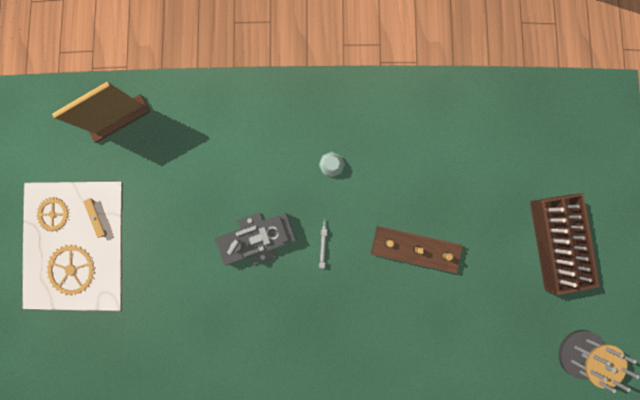

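View pics/side0.png

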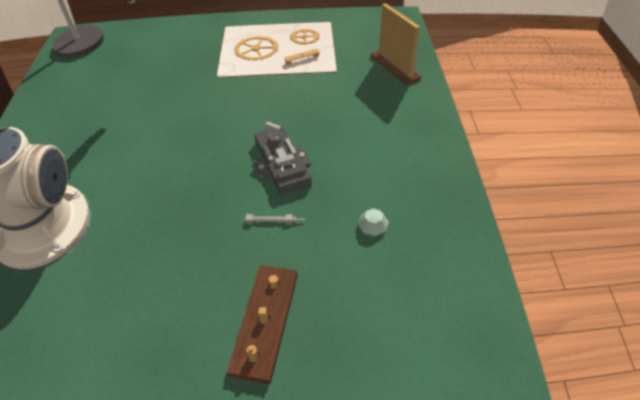

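The top view shows the vise around (258,240) and the tray around (420,250), with parts at (390,243), (420,250) and (448,256). The side view shows the tray parts at (273,283), (263,315) and (252,353). I'll zoom in on both to tell the parts apart.

```bash
cat > h.py <<'E'
import numpy as np, cv2
from rig import r
from scipy.spatial.transform import Rotation as Ro
def ray(d,uv,s=None):
    """world origin and direction of a pixel's ray"""
    K=np.array([[d["fx"],0,d["cx"]],[0,d["fy"],d["cy"]],[0,0,1.]])
    p=cv2.undistortPoints(np.array([[uv]],float),K,np.array([d["k1"],0,0,0.]))[0,0]
    v=np.array([p[0],p[1],1.])
    if "R" in d: return -d["R"].T@d["t"], d["R"].T@v
    T=d["tool_from_camera"]; A=Ro.from_rotvec(s["ee_rot"]).as_matrix()
    return s["tcp_pos"]+A@T[:3,3], A@T[:3,:3]@v
def at(d,uv,z,s=None):
    o,v=ray(d,uv,s); return o+v*(z-o[2])/v[2]
def yaw(s): # world angle of tool x axis
    m=Ro.from_rotvec(s["ee_rot"]).as_matrix(); return np.arctan2(m[1,0],m[0,0])
E
python3 - <<'E'
import cv2,numpy as np
from h import *
a=cv2.imread("pics/top0.png");b=cv2.imread("pics/side0.png")
f=lambda i,x,y,w,h:cv2.resize(i[y:y+h,x:x+w],(400,300),interpolation=cv2.INTER_CUBIC)
cv2.imwrite("pics/z.png",np.vstack([np.hstack([f(a,365,213,108,81),f(b,200,262,160,120)]),np.hstack([f(a,205,200,108,81),f(b,230,110,108,81)])]))
d=r.get_image("top")
for uv in[(390,243),(420,250),(448,256)]:print(at(d,uv,.045))
for uv in[(235,245),(272,234)]:print(at(d,uv,.03))
E
```

```text
[ 0.50568015 -0.17073072  0.045     ]
[ 0.48865219 -0.24080863  0.045     ]
[ 0.4738638  -0.30663666  0.045     ]
[0.50261821 0.19435703 0.03      ]
[0.52820136 0.10603779 0.03      ]
```

View pics/z.png

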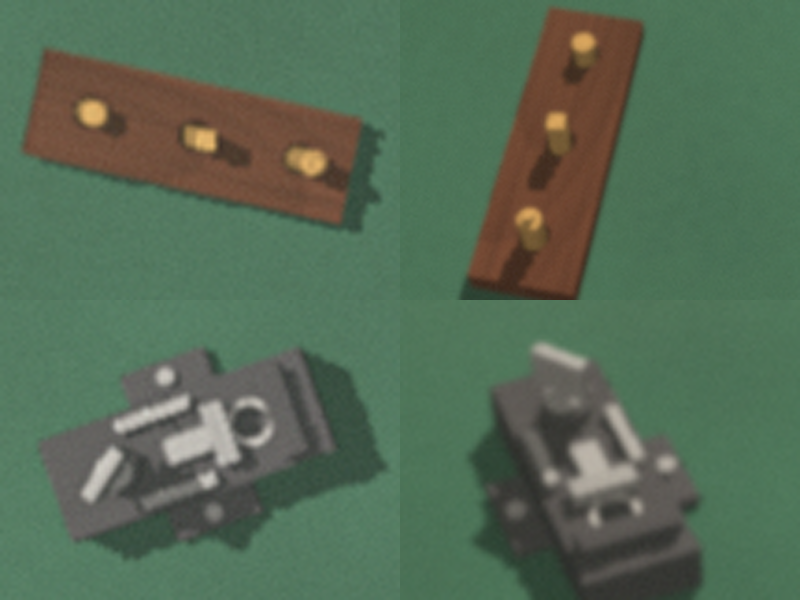

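The top-view crop shows the plain blank at the left pocket, the square bar in the middle, and the pillar with its stepped top at the right, about (449,256). The socket ring is at about (272.5,233) and the wing at about (233,247).

```bash
cat >> h.py <<'E'
def plan(p,yw=None):
    """shift and turn still needed, in tool axes and row units"""
    s=r.observe();A=Ro.from_rotvec(s["ee_rot"]).as_matrix()
    u=A.T@(np.array(p)-s["tcp_pos"])/.03
    w=None if yw is None else -((yw-yaw(s)+np.pi)%(2*np.pi)-np.pi)/.1
    print("t",round(s["t"],2),"tcp",s["tcp_pos"].round(4),"yaw",round(np.degrees(yaw(s)),1),"shift",u.round(2),"wz",w)
E
python3 - <<'E'
from h import *
d=r.get_image("top")
P=at(d,(449.2,256.2),.05);S=at(d,(272.5,233),.03);W=at(d,(232.8,247.3),.077)
v=(W-S)[:2];print(P,S,W,np.hypot(*v),np.degrees(np.arctan2(v[1],v[0])))
plan([P[0],P[1],.2],np.radians(-103.3))
E
```

```text
[ 0.47387155 -0.30774586  0.05      ] [0.53056221 0.10483928 0.03      ] [0.50066332 0.1887844  0.077     ] 0.08911074640865553 109.60446756748205
t 0.2 tcp [0.1858 0.5174 0.2447] yaw -19.8 shift [18.34 22.64  1.52] wz 14.580652864076672
```

Emit:
jog_arm(rows=[0.76, 0.94, 0, 0, 0, 0, 0, 0.76, 0.94, 0, 0, 0, 0, 0, 0.76, 0.94, 0, 0, 0, 0, 0, 0.76, 0.94, 0, 0, 0, 0, 0, 0.76, 0.94, 0, 0, 0, 0, 0, 0.76, 0.94, 0, 0, 0, 0, 0, 0.76, 0.94, 0, 0, 0, 0, 0, 0.76, 0.94, 0, 0, 0, 0, 0, 0.76, 0.94, 0, 0, 0, 0, 0, 0.76, 0.94, 0, 0, 0, 0, 0, 0.76, 0.94, 0, 0, 0, 0, 0, 0.76, 0.94, 0, 0, 0, 0, 0])

```text
t: 1.2
tcp_pos: [0.3289, 0.1049, 0.2455]
ee_rot: [-3.095, 0.537, -0.001]
contact_force: [1.2, 0.8, 0.0]
gripper_width: 1.0
grip_force: 0.0
```

Emit:
jog_arm(rows=[0.76, 0.94, 0, 0, 0, 0, 0, 0.76, 0.94, 0, 0, 0, 0, 0, 0.76, 0.94, 0, 0, 0, 0, 0, 0.76, 0.94, 0, 0, 0, 0, 0, 0.76, 0.94, 0, 0, 0, 0, 0, 0.76, 0.94, 0, 0, 0, 0, 0, 0.76, 0.94, 0, 0, 0, 0, 0, 0.76, 0.94, 0, 0, 0, 0, 0, 0.76, 0.94, 0, 0, 0, 0, 0, 0.76, 0.94, 0, 0, 0, 0, 0, 0.76, 0.94, 0, 0, 0, 0, 0, 0, 0, 0, 0, 0, 1, 0])

```text
t: 2.2
tcp_pos: [0.4608, -0.2747, 0.2433]
ee_rot: [3.062, -0.696, -0.005]
contact_force: [0.4, 0.4, -0.5]
gripper_width: 0.999
grip_force: 0.0
```

Emit:
jog_arm(rows=[0, 0, 0, 0, 0, 1, 0, 0, 0, 0, 0, 0, 1, 0, 0, 0, 0, 0, 0, 1, 0, 0, 0, 0, 0, 0, 1, 0, 0, 0, 0, 0, 0, 1, 0, 0, 0, 0, 0, 0, 1, 0, 0, 0, 0, 0, 0, 1, 0, 0, 0, 0, 0, 0, 1, 0, 0, 0, 0, 0, 0, 1, 0, 0, 0, 0, 0, 0, 1, 0, 0, 0, 0, 0, 0, 1, 0, 0, 0, 0, 0, 0, 1, 0])

```text
t: 3.2
tcp_pos: [0.4601, -0.27, 0.245]
ee_rot: [2.132, -2.307, -0.001]
contact_force: [-0.8, 0.2, 0.7]
gripper_width: 1.003
grip_force: 0.0
```

Emit:
jog_arm(rows=[0, 0, 0.5, 0, 0, 1, 0, 0, 0, 0.5, 0, 0, 0.58, 0, 0, 0, 0, 0, 0, 0, 0])

```text
t: 3.45
tcp_pos: [0.4587, -0.2691, 0.2122]
ee_rot: [1.945, -2.464, -0.008]
contact_force: [-0.6, -0.1, -1.6]
gripper_width: 0.997
grip_force: 0.0
```

```bash
python3 - <<'E'
from h import *
plan([.474,-.308,.2],np.radians(-103.3))
s=r.observe();d=r.get_image("wrist");cv2.imwrite("pics/w1.png",d["image"]);print(s["joint_pos"],s["ee_rot"],d["tool_from_camera"],d["fx"],d["k1"])
E
```

```text
t 3.45 tcp [ 0.4587 -0.2691  0.2122] yaw -103.4 shift [ 1.14 -0.8   0.4 ] wz -0.02238300138162952
[-0.2370869   0.23540981 -0.00141758 -0.00162999 -1.33950477  0.00310228] [ 1.94513963 -2.46421128 -0.00837276] [[-1.07306580e-03 -9.55748334e-01 -2.94183565e-01  7.62448681e-02]
 [ 9.99999222e-01 -8.38446309e-04 -9.23645427e-04 -4.80925885e-05]
 [ 6.36115453e-04 -2.94184327e-01  9.55748490e-01 -1.29889020e-01]
 [ 0.00000000e+00  0.00000000e+00  0.00000000e+00  1.00000000e+00]] 354.6703428784802 -0.06390304890686944
```

View pics/w1.png

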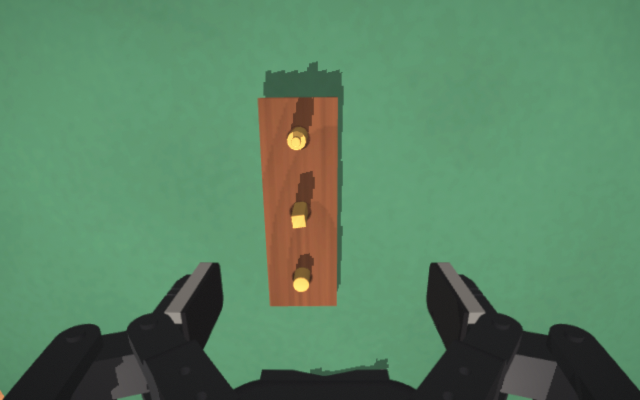

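The wrist view shows the tray at (258–338, 98–305), the pillar with its ringed top at about (297,141), the square bar at (298,221) and the plain blank at (301,285). Next I'll measure the pillar's top and the tray's corners.

```bash
python3 - <<'E'
from h import *
s=r.observe();d=r.get_image("wrist")
c=[at(d,q,.02,s)[:2] for q in[(258.5,98),(338,98),(336.5,305.5),(271,305.5)]];print(np.round(c,4))
print("sides",[np.linalg.norm(c[i]-c[i-1]).round(4) for i in range(4)],"mid",np.mean(c,0))
hsv=cv2.cvtColor(d["image"],cv2.COLOR_BGR2HSV);m=cv2.inRange(hsv,(18,90,170),(35,255,255));m[320:]=0
n,_,st,ce=cv2.connectedComponentsWithStats(m)
for i in range(1,n):
    if st[i,4]>40: print(st[i],ce[i].round(1),at(d,ce[i],.048,s).round(4))
cv2.imwrite("pics/w1z.png",cv2.resize(d["image"][110:170,262:342],(800,600),interpolation=cv2.INTER_CUBIC))
t=(c[0]+c[1])/2-(c[2]+c[3])/2;print("tray -y yaw",np.degrees(np.arctan2(t[1],t[0])))
E
```

```text
[[ 0.499  -0.3522]
 [ 0.4308 -0.3359]
 [ 0.4784 -0.1305]
 [ 0.5459 -0.1464]]
sides [np.float64(0.2111), np.float64(0.0702), np.float64(0.2108), np.float64(0.0693)] mid [ 0.48855662 -0.24123179]
[289 132  18  18 258] [297.4 140.6] [ 0.4721 -0.3109  0.048 ]
[293 215  14  13 162] [299.4 220.8] [ 0.4883 -0.2418  0.048 ]
[294 277  16  14 176] [301.3 283.5] [ 0.5023 -0.1802  0.048 ]
tray -y yaw -102.95127094074905
```

View pics/w1z.png

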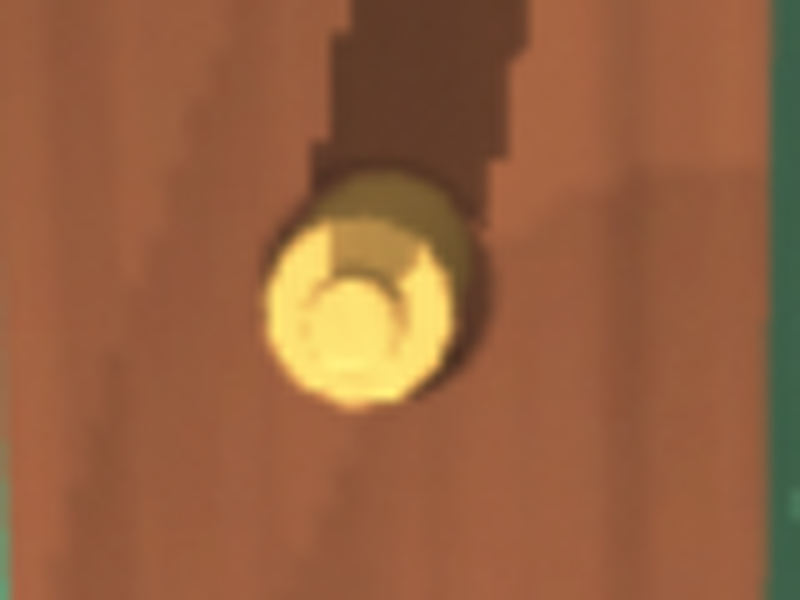

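The zoom confirms the pillar: a pivot disc at (297.2,142.2) inside the barrel ring at (298,141.2). The tray measures 70 × 211 mm, so the scale is right.

```bash
python3 - <<'E'
from h import *
s=r.observe();d=r.get_image("wrist")
print(at(d,(298,141.2),.046,s),at(d,(297.2,142.2),.054,s))
print(Ro.from_rotvec(s["ee_rot"]).as_matrix()[:,2])
plan([.4727,-.3097,.045],np.radians(-103))
E
```

```text
[ 0.47318744 -0.31054644  0.046     ] [ 0.47321371 -0.31080918  0.054     ]
[-1.40926905e-03 -2.33851331e-05 -9.99999007e-01]
t 3.6 tcp [ 0.4603 -0.2703  0.2159] yaw -103.2 shift [ 1.18 -0.7   5.7 ] wz -0.029874212870142358
```

Emit:
jog_arm(rows=[0.6, -0.35, 0.8, 0, 0, 0, 0, 0.59, -0.35, 0.8, 0, 0, 0, 0, 0, 0, 0.8, 0, 0, 0, 0, 0, 0, 0.8, 0, 0, 0, 0, 0, 0, 0.5, 0, 0, 0, 0, 0, 0, 0, 0, 0, 0, 0, 0, 0, 0, 0, 0, 0, 0])

```text
t: 4.18
tcp_pos: [0.4727, -0.31, 0.105]
ee_rot: [1.951, -2.462, 0.001]
contact_force: [0.5, -0.1, 1.5]
gripper_width: 0.997
grip_force: 0.0
```

```bash
python3 - <<'E'
from h import *
plan([.473,-.310,.045],np.radians(-103))
E
```

```text
t 4.18 tcp [ 0.4727 -0.31    0.105 ] yaw -103.2 shift [-0.   -0.01  2.  ] wz -0.03878559951381533
```

Emit:
jog_arm(rows=[0, 0, 0.7, 0, 0, 0, 0, 0, 0, 0.7, 0, 0, 0, 0, 0, 0, 0.5, 0, 0, 0, 0, 0, 0, 0.1, 0, 0, 0, 0, 0, 0, 0, 0, 0, 0, 0.4, 0, 0, 0, 0, 0, 0, 0.8, 0, 0, 0, 0, 0, 0, 1, 0, 0, 0, 0, 0, 0, 1, 0, 0, 0, 0, 0, 0, 1, 0, 0, 0, 0, 0, 0, 1, 0, 0, 0, 0, 0, 0, 1, 0, 0, 0, 0, 0, 0, 1], newtons=40)

```text
t: 5.18
tcp_pos: [0.4728, -0.3098, 0.0451]
ee_rot: [-1.95, 2.463, -0.002]
contact_force: [-2.1, 0.6, 4.7]
gripper_width: 0.166
grip_force: 39.1
```

Emit:
jog_arm(rows=[0, 0, 0, 0, 0, 0, 1, 0, 0, 0, 0, 0, 0, 1, 0, 0, 0, 0, 0, 0, 1])

```text
t: 5.43
tcp_pos: [0.4728, -0.3099, 0.0451]
ee_rot: [-1.95, 2.463, -0.002]
contact_force: [-0.7, 0.8, 6.2]
gripper_width: 0.163
grip_force: 39.2
```

Emit:
jog_arm(rows=[0, 0, -0.3, 0, 0, 0, 1, 0, 0, -0.8, 0, 0, 0, 1, 0, 0, -1, 0, 0, 0, 1, 0, 0, -1, 0, 0, 0, 1, 0, 0, -1, 0, 0, 0, 1, 0, 0, -0.8, 0, 0, 0, 1, 0, 0, 0, 0, 0, 0, 1, 0, 0, 0, 0, 0, 0, 1])

```text
t: 6.1
tcp_pos: [0.473, -0.3097, 0.1928]
ee_rot: [-1.948, 2.462, -0.004]
contact_force: [0.4, -0.0, -1.5]
gripper_width: 0.168
grip_force: 39.5
```

```bash
python3 - <<'E'
from h import *
plan([.5155,.147,.2],np.radians(-70.4))
print(r.observe()["gripper_width"],r.observe()["grip_force"])
E
```

```text
t 6.1 tcp [ 0.473  -0.3097  0.1928] yaw -103.3 shift [-15.14   2.12  -0.24] wz -5.741664201685821
0.16758080321740546 39.501641392707825
```

Emit:
jog_arm(rows=[-0.4, 0.06, -0.24, 0, 0, 0, 1, -0.8, 0.11, 0, 0, 0, 0, 1, -1, 0.14, 0, 0, 0, 0, 1, -1, 0.14, 0, 0, 0, 0, 1, -1, 0.14, 0, 0, 0, 0, 1, -1, 0.14, 0, 0, 0, 0, 1, -1, 0.14, 0, 0, 0, 0, 1, -1, 0.14, 0, 0, 0, 0, 1, -1, 0.14, 0, 0, 0, 0, 1, -1, 0.14, 0, 0, 0, 0, 1, -1, 0.14, 0, 0, 0, 0, 1, -1, 0.14, 0, 0, 0, 0, 1])

```text
t: 7.1
tcp_pos: [0.5026, 0.03, 0.1974]
ee_rot: [1.948, -2.462, -0.002]
contact_force: [0.8, 0.2, -0.8]
gripper_width: 0.164
grip_force: 39.5
```

Emit:
jog_arm(rows=[-1, 0.14, 0, 0, 0, 0, 1, -1, 0.14, 0, 0, 0, 0, 1, -1, 0.14, 0, 0, 0, 0, 1, -0.7, 0.11, 0, 0, 0, 0, 1, -0.2, 0.04, 0, 0, 0, -0.8, 1, 0, 0, 0, 0, 0, -1, 1, 0, 0, 0, 0, 0, -1, 1, 0, 0, 0, 0, 0, -1, 1, 0, 0, 0, 0, 0, -1, 1, 0, 0, 0, 0, 0, -0.9, 1, 0, 0, 0, 0, 0, 0, 1, 0, 0, 0, 0, 0, 0, 1])

```text
t: 8.1
tcp_pos: [0.5133, 0.1461, 0.1976]
ee_rot: [2.56, -1.818, -0.002]
contact_force: [0.3, -0.2, -0.2]
gripper_width: 0.164
grip_force: 39.5
```

```bash
python3 - <<'E'
from h import *
plan([.5155,.147,.2],np.radians(-70.4))
d=r.get_image("wrist");cv2.imwrite("pics/w2.png",d["image"])
E
```

```text
t 8.1 tcp [0.5133 0.1461 0.1976] yaw -70.8 shift [-0.   -0.08 -0.08] wz -0.06622627224020405
```

View pics/w2.png

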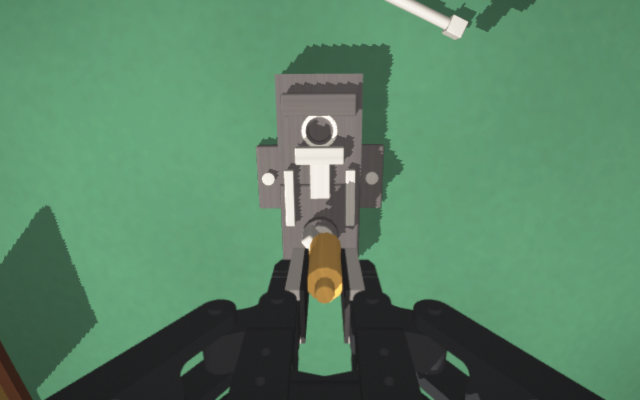

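The wrist view shows the socket ring at about (319.5,130) and the jaw slide at (319,157). The pillar is held with its foot near (325,238) and its pivot near (323,300). I'll measure the ring, the vise axis and how upright the pillar is.

```bash
python3 - <<'E'
from h import *
s=r.observe();d=r.get_image("wrist");im=d["image"];hsv=cv2.cvtColor(im,cv2.COLOR_BGR2HSV)
T=np.linalg.inv(d["tool_from_camera"])
K=np.array([[d["fx"],0,d["cx"]],[0,d["fy"],d["cy"]],[0,0,1.]])
pr=lambda p:cv2.projectPoints(np.array([p],float),cv2.Rodrigues(T[:3,:3])[0],T[:3,3],K,np.array([d["k1"],0,0,0.]))[0][0,0].round(1)
for p in[(0,0,.037),(.008,0,.037),(-.008,0,.037),(0,0,-.009),(0,.008,-.001),(0,-.008,-.001)]:print(p,pr(p))
m=cv2.inRange(hsv[110:147,295:345],(0,0,185),(180,60,255))
q=cv2.findNonZero(m[:36]);e=cv2.findContours(m,cv2.RETR_EXTERNAL,cv2.CHAIN_APPROX_NONE)[0]
for c in e:
    if len(c)>20:
        f=cv2.fitEllipse(c);b=cv2.boundingRect(c);u=(f[0][0]+295,f[0][1]+110);print(f,b,u,at(d,u,.03,s))
# bed edges: dark grey mask, left/right extents per row
g=cv2.inRange(hsv,(0,0,40),(180,60,160))
for v in range(76,146,8):
    x=np.flatnonzero(g[v,255:400])+255; print(v,x[[0,-1]] if len(x) else None,end=' ')
cv2.imwrite("pics/w2z.png",cv2.resize(im[60:300,240:400],(533,600)[::1][:2] if 0 else (400,600),interpolation=cv2.INTER_CUBIC))
b=cv2.inRange(hsv,(10,90,80),(35,255,255));b[:220]=0;b[310:]=0;b[:,:290]=0;b[:,360:]=0
for v in range(230,306,6):
    x=np.flatnonzero(b[v]); print(v,x[[0,-1]] if len(x) else None)
E
```

```text
(0, 0, 0.037) [323.5 246.5]
(0.008, 0, 0.037) [323.5 232.1]
(-0.008, 0, 0.037) [323.6 260.6]
(0, 0, -0.009) [323.2 295.6]
(0, 0.008, -0.001) [342.7 285. ]
(0, -0.008, -0.001) [303.9 285. ]
((24.166526794433594, 20.138134002685547), (29.84070587158203, 33.67340087890625), 91.38944244384766) (6, 6, 37, 29) (319.1665267944336, 130.13813400268555) [0.531901   0.10419362 0.03      ]
76 [275 363] 84 [275 362] 92 [276 362] 100 [276 362] 108 [276 362] 116 [277 362] 124 [277 362] 132 [277 362] 140 [277 361] 230 None
236 [315 335]
242 [311 339]
248 [310 340]
254 [309 340]
260 [309 340]
266 [309 340]
272 [308 341]
278 [307 341]
284 [307 342]
290 [307 342]
296 [312 337]
302 [321 328]
```

View pics/w2z.png

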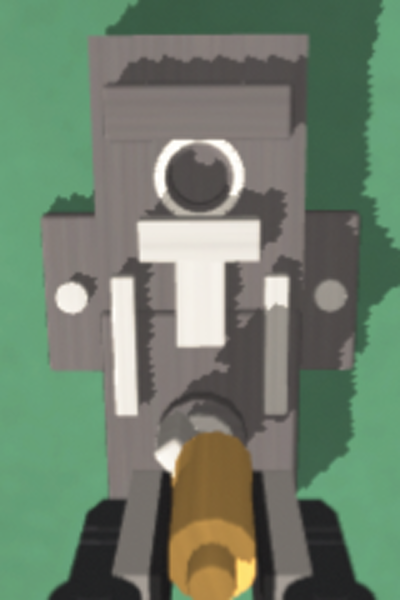

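The close-up shows a complete bright ring around the dark socket mouth and an upright pillar. The fixed jaw may clip the ring's outer edge, so I'll use its inner edge instead.

```bash
python3 - <<'E'
from h import *
s=r.observe();d=r.get_image("wrist");im=d["image"];hsv=cv2.cvtColor(im,cv2.COLOR_BGR2HSV)
big=cv2.resize(hsv[105:155,290:350],None,fx=4,fy=4,interpolation=cv2.INTER_CUBIC)
for th in(150,175,200):
    m=cv2.inRange(big,(0,0,th),(180,80,255))
    cs,h=cv2.findContours(m,cv2.RETR_CCOMP,cv2.CHAIN_APPROX_NONE)
    for c,k in zip(cs,h[0]):
        if k[3]>=0 and len(c)>60:
            f=cv2.fitEllipse(cv2.convexHull(c));u=((f[0][0]-1.5)/4+290,(f[0][1]-1.5)/4+105);print(th,np.array(f[1])/4,np.round(u,1),at(d,u,.03,s).round(4))
a=[at(d,q,.03,s)[:2] for q in[(275.2,76),(363,76),(277.3,140),(361.6,140)]]
v=(a[0]+a[1]-a[2]-a[3]);print(np.degrees(np.arctan2(v[1],v[0])),np.linalg.norm(a[0]-a[1]),np.linalg.norm(a[2]-a[3]),(a[2]+a[3])/2)
plan([.5319,.1042,.11],np.radians(-70.8))
E
```

```text
150 [26.99019051 28.06021881] [319.2 131.2] [0.5318 0.105  0.03  ]
-70.724270896429 0.07020577266037387 0.07056817274669046 [0.52925425 0.11181468]
t 8.25 tcp [0.5138 0.146  0.1981] yaw -70.7 shift [ 1.52 -0.11  2.94] wz 0.009976312074986282
```

Emit:
jog_arm(rows=[0.5, 0, 0.5, 0, 0, 0, 1, 0.5, 0, 0.8, 0, 0, 0, 1, 0.5, -0.08, 0.8, 0, 0, 0, 1, 0, 0, 0.6, 0, 0, 0, 1, 0, 0, 0, 0, 0, 0, 1, 0, 0, 0, 0, 0, 0, 1])

```text
t: 8.75
tcp_pos: [0.5309, 0.104, 0.1171]
ee_rot: [2.561, -1.816, -0.001]
contact_force: [0.9, 0.5, -0.7]
gripper_width: 0.164
grip_force: 39.5
```

```bash
python3 - <<'E'
from h import *
plan([.532,.1045,.065],np.radians(-70.7))
E
```

```text
t 8.75 tcp [0.5309 0.104  0.1171] yaw -70.7 shift [-0.   -0.04  1.74] wz 0.0006902513687379042
```

Emit:
jog_arm(rows=[0, -0.04, 0.5, 0, 0, 0, 1, 0, 0, 0.5, 0, 0, 0, 1, 0, 0, 0.4, 0, 0, 0, 1, 0, 0, 0.2, 0, 0, 0, 1, 0, 0, 0.14, 0, 0, 0, 1, 0, 0, 0, 0, 0, 0, 1])

```text
t: 9.25
tcp_pos: [0.5327, 0.1051, 0.0658]
ee_rot: [-2.563, 1.816, -0.001]
contact_force: [-0.4, 0.7, -0.2]
gripper_width: 0.16
grip_force: 39.5
```

```bash
python3 - <<'E'
from h import *
plan([.532,.1045,.057],np.radians(-70.7))
print(r.observe()["contact_force"])
E
```

```text
t 9.25 tcp [0.5327 0.1051 0.0658] yaw -70.6 shift [0.01 0.03 0.29] wz 0.01397804801062108
[-0.36381108  0.70558945 -0.16998092]
```

Emit:
jog_arm(rows=[0, 0.02, 0.08, 0, 0, 0, 1, 0, 0, 0.08, 0, 0, 0, 1, 0, 0, 0.07, 0, 0, 0, 1, 0, 0, 0.04, 0, 0, 0, 1, 0, 0, 0, 0, 0, 0, 1])

```text
t: 9.67
tcp_pos: [0.5319, 0.1045, 0.0572]
ee_rot: [-2.563, 1.816, -0.0]
contact_force: [-0.2, -0.5, -0.7]
gripper_width: 0.164
grip_force: 39.5
```

```bash
python3 - <<'E'
from h import *
plan([.532,.1045,.057],np.radians(-70.7))
print(r.observe()["contact_force"],r.observe()["torque"])
E
```

```text
t 9.67 tcp [0.5319 0.1045 0.0572] yaw -70.6 shift [ 0.   -0.    0.01] wz 0.01155581133318151
[-0.23408258 -0.51470343 -0.67376022] [ 0.00891077 -0.00104586  0.03267546]
```

Emit:
jog_arm(rows=[0, 0, 0.03, 0, 0, 0, 1, 0, 0, 0.02, 0, 0, 0, 1, 0, 0, 0, 0, 0, 0, 1])

```text
t: 9.92
tcp_pos: [0.5322, 0.1045, 0.0571]
ee_rot: [-2.563, 1.815, -0.002]
contact_force: [-3.2, -0.2, 8.2]
gripper_width: 0.166
grip_force: 40.5
```

The foot touches bottom at exactly the expected height, with an 8 N reaction, so I'll release.

Emit:
jog_arm(rows=[0, 0, 0, 0, 0, 0, 0.8, 0, 0, 0, 0, 0, 0, 0.6, 0, 0, 0, 0, 0, 0, 0.4, 0, 0, 0, 0, 0, 0, 0.3, 0, 0, 0, 0, 0, 0, 0.2, 0, 0, -0.4, 0, 0, 0, 0.2, 0, 0, -0.8, 0, 0, 0, 0.2, 0, 0, -1, 0, 0, 0, 0.2, 0, 0, -1, 0, 0, 0, 0.2, 0, 0, -1, 0, 0, 0, 0.2, 0, 0, -0.5, 0, 0, 0, 0.2, 0, 0, 0, 0, 0, 0, 0.2])

```text
t: 10.92
tcp_pos: [0.5339, 0.1051, 0.2011]
ee_rot: [-2.559, 1.812, -0.008]
contact_force: [1.3, 0.9, -0.2]
gripper_width: 0.798
grip_force: 0.0
```

```bash
python3 - <<'E'
from h import *
V=np.array([.3305,-.9438]);S=np.array([.5318,.105]);W=S-.09*V
print("wing",W)
plan([W[0]+.04*V[0],W[1]+.04*V[1],.22],np.radians(-70.7))
plan([W[0]-.05*V[0],W[1]-.05*V[1],.22],np.radians(-70.7))
im=r.get_image("top");cv2.imwrite("pics/t3.png",np.hstack([cv2.resize(im["image"][200:281,205:313],(400,300),interpolation=cv2.INTER_CUBIC),cv2.resize(r.get_image("wrist")["image"],(400,300))]))
E
```

```text
wing [0.502055 0.189942]
t 10.92 tcp [0.5339 0.1051 0.2011] yaw -70.6 shift [-1.69  0.06 -0.63] wz 0.015372549155263648
t 10.92 tcp [0.5339 0.1051 0.2011] yaw -70.6 shift [-4.69  0.06 -0.63] wz 0.015372549155263648
```

View pics/t3.png

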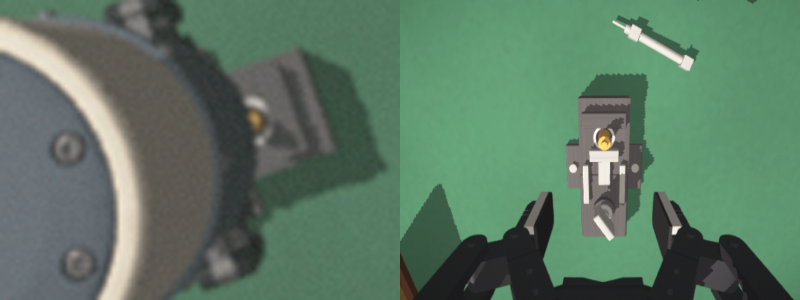

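The wrist half shows the pillar standing upright in the socket and the wing clear of the fingers at about (325,303) in full-frame pixels. I'll measure the wing's centre and angle from its bright top.

```bash
python3 - <<'E'
from h import *
s=r.observe();d=r.get_image("wrist");hsv=cv2.cvtColor(d["image"],cv2.COLOR_BGR2HSV)
m=cv2.inRange(hsv,(0,0,185),(180,60,255));m[:260]=0;m[340:]=0;m[:,:290]=0;m[:,:][:,360:]=0
cs=cv2.findContours(m,cv2.RETR_EXTERNAL,cv2.CHAIN_APPROX_NONE)[0]
for c in cs:
    if len(c)>20:
        b=cv2.boxPoints(cv2.minAreaRect(c));P=np.array([at(d,q,.077,s)[:2] for q in b])
        e=[P[1]-P[0],P[2]-P[1]];L=max(e,key=np.linalg.norm);S=min(e,key=np.linalg.norm)
        print(b.round(),P.mean(0),np.linalg.norm(L),np.linalg.norm(S),np.degrees(np.arctan2(L[1],L[0]))%180)
E
```

```text
[[307. 293.]
 [314. 287.]
 [341. 317.]
 [333. 323.]] [0.50221683 0.18996726] 0.035646394791695846 0.00859212597265753 146.8592422788614
[[292. 260.]
 [299. 260.]
 [299. 272.]
 [292. 272.]] [0.53488188 0.16360091] 0.01047958177775628 0.005455998450404361 107.99815729902075
```

The wing is centred at (0.502,0.190), measures 35.6 mm long, and lies at 146.9°, which puts the screw at about 0.91 rad. All of that agrees with the given sizes. Next I'll align to it.

Emit:
jog_arm(rows=[-0.9, 0.03, 0, 0, 0, 0, 0.2, -0.9, 0.03, 0, 0, 0, 0, 0.2, -0.9, 0, 0, 0, 0, 0, 0.2, -0.3, 0, 0, 0, 0, -1, 0.2, 0, 0, 0, 0, 0, -1, 0.2, 0, 0, 0, 0, 0, -1, 0.2, 0, 0, 0, 0, 0, -1, 0.2, 0, 0, 0, 0, 0, -1, 0.2, 0, 0, 0, 0, 0, -1, 0.2, 0, 0, 0.8, 0, 0, -0.54, 0.2, 0, 0, 0.8, 0, 0, 0, 0.2, 0, 0, 0, 0, 0, 0, 0.2])

```text
t: 12.07
tcp_pos: [0.4968, 0.1872, 0.1426]
ee_rot: [3.003, -0.896, -0.013]
contact_force: [-1.6, -0.4, -1.4]
gripper_width: 0.798
grip_force: 0.0
```

```bash
python3 - <<'E'
from h import *
plan([.5022,.19,.068],np.radians(-33.1));print(r.observe()["joint_pos"])
E
```

```text
t 12.07 tcp [0.4968 0.1872 0.1426] yaw -33.2 shift [ 0.12 -0.2   2.48] wz -0.02194443843173577
[ 0.65384733  0.27963159 -0.12450654 -0.00269304 -1.17780595  0.338125  ]
```

Emit:
jog_arm(rows=[0, 0, 0.6, 0, 0, 0, 0.2, 0, 0, 0.5, 0, 0, 0, 0.2, 0, 0, 0, 0, 0, 0, 0.2, 0, 0, 0, 0, 0, 0, 0.2])

```text
t: 12.4
tcp_pos: [0.5, 0.1884, 0.1155]
ee_rot: [3.009, -0.896, -0.002]
contact_force: [-0.1, 0.2, 1.4]
gripper_width: 0.803
grip_force: 0.0
```

```bash
python3 - <<'E'
from h import *
plan([.5022,.19,.068],np.radians(-33.1))
E
```

```text
t 12.4 tcp [0.5    0.1884 0.1155] yaw -33.2 shift [ 0.03 -0.09  1.58] wz -0.011229572804931642
```

Emit:
jog_arm(rows=[0.03, -0.07, 0.6, 0, 0, 0, 0.2, 0, 0, 0.6, 0, 0, 0, 0.2, 0, 0, 0.3, 0, 0, 0, 0.2, 0, 0, 0.08, 0, 0, 0, 0.2, 0, 0, 0, 0, 0, 0, 0.2, 0, 0, 0, 0, 0, 0, 0.2])

```text
t: 12.9
tcp_pos: [0.5029, 0.1904, 0.0695]
ee_rot: [-3.01, 0.896, -0.002]
contact_force: [0.0, -0.8, 0.5]
gripper_width: 0.801
grip_force: 0.0
```

```bash
python3 - <<'E'
from h import *
plan([.5022,.19,.068],np.radians(-33.1));print(r.observe()["contact_force"])
E
```

```text
t 12.9 tcp [0.5029 0.1904 0.0695] yaw -33.1 shift [-0.01  0.03  0.05] wz -0.0073358713571369805
[ 0.03168725 -0.80916416  0.47328257]
```

Emit:
jog_arm(rows=[-0.01, 0.03, 0.04, 0, 0, 0, 0.4, 0, 0, 0, 0, 0, 0, 0.6, 0, 0, 0, 0, 0, 0, 0.8, 0, 0, 0, 0, 0, 0, 1, 0, 0, 0, 0, 0, 0, 1, 0, 0, 0, 0, 0, 0, 1, 0, 0, 0, 0, 0, 0, 1, 0, 0, 0, 0, 0, 0, 1], newtons=40)

```text
t: 13.57
tcp_pos: [0.502, 0.1901, 0.0676]
ee_rot: [-3.01, 0.896, -0.002]
contact_force: [-0.2, 2.2, 4.1]
gripper_width: 0.107
grip_force: 52.9
```

Emit:
jog_arm(rows=[0, 0, 0, 0, 0, 0, 1, 0, 0, 0, 0, 0, 0, 1])

```text
t: 13.73
tcp_pos: [0.502, 0.1901, 0.0676]
ee_rot: [-3.01, 0.896, -0.002]
contact_force: [-0.1, 3.0, 5.5]
gripper_width: 0.107
grip_force: 53.1
```

```bash
python3 - <<'E'
from h import *
plan([.5022,.19,.068],np.radians(-33.1));print(r.observe()["contact_force"],r.observe()["torque"])
E
```

```text
t 13.73 tcp [0.502  0.1901 0.0676] yaw -33.1 shift [ 0.01 -0.   -0.01] wz -0.007872829490227495
[-0.14622167  2.98823421  5.49962251] [ 1.03658938  0.12212469 -0.00976286]
```

The fingers are centred on the wing. I'll turn it clockwise, which is +wz because the tool points down.

Emit:
jog_arm(rows=[0, 0, 0, 0, 0, 0.4, 1, 0, 0, 0, 0, 0, 0.8, 1, 0, 0, 0, 0, 0, 0.8, 1, 0, 0, 0, 0, 0, 0.8, 1, 0, 0, 0, 0, 0, 0.8, 1, 0, 0, 0, 0, 0, 0.8, 1, 0, 0, 0, 0, 0, 0.8, 1, 0, 0, 0, 0, 0, 0.8, 1, 0, 0, 0, 0, 0, 0.8, 1, 0, 0, 0, 0, 0, 0.8, 1, 0, 0, 0, 0, 0, 0.4, 1, 0, 0, 0, 0, 0, 0, 1])

```text
t: 14.73
tcp_pos: [0.5018, 0.19, 0.0676]
ee_rot: [-2.421, 2.0, -0.0]
contact_force: [-0.9, 2.6, 6.1]
gripper_width: 0.109
grip_force: 53.2
```

```bash
python3 - <<'E'
from h import *
plan([.5022,.19,.068],np.radians(-160.7));print(r.observe()["contact_force"],r.observe()["torque"])
E
```

```text
t 14.73 tcp [0.5018 0.19   0.0676] yaw -79.1 shift [ 0.   -0.01 -0.01] wz 14.237761479098499
[-0.93804282  2.64703223  6.05435622] [ 0.97488713  0.41017224 -0.03375714]
```

Emit:
jog_arm(rows=[0, 0, 0, 0, 0, 0.8, 1, 0, 0, 0, 0, 0, 1, 1, 0, 0, 0, 0, 0, 1, 1, 0, 0, 0, 0, 0, 1, 1, 0, 0, 0, 0, 0, 1, 1, 0, 0, 0, 0, 0, 1, 1, 0, 0, 0, 0, 0, 1, 1, 0, 0, 0, 0, 0, 1, 1, 0, 0, 0, 0, 0, 1, 1, 0, 0, 0, 0, 0, 1, 1, 0, 0, 0, 0, 0, 1, 1, 0, 0, 0, 0, 0, 0.8, 1])

```text
t: 15.73
tcp_pos: [0.5015, 0.1901, 0.0676]
ee_rot: [-0.925, 3.001, 0.001]
contact_force: [-1.3, 3.9, 7.1]
gripper_width: 0.108
grip_force: 53.4
```

Emit:
jog_arm(rows=[0, 0, 0, 0, 0, 0.6, 1, 0, 0, 0, 0, 0, 0.4, 1, 0, 0, 0, 0, 0, 0, 1])

```text
t: 15.98
tcp_pos: [0.5015, 0.1901, 0.0676]
ee_rot: [-0.778, 3.043, 0.002]
contact_force: [-2.1, 3.0, 5.9]
gripper_width: 0.109
grip_force: 53.4
```

```bash
python3 - <<'E'
from h import *
plan([.5022,.19,.068],np.radians(-160.7));s=r.observe();print(s["contact_force"],s["torque"],s["joint_pos"])
E
```

```text
t 15.98 tcp [0.5015 0.1901 0.0676] yaw -151.3 shift [-0.02 -0.02 -0.01] wz 1.6377901019062469
[-2.14300434  2.95636476  5.86091061] [ 1.25843453  0.91419718 -0.09717253] [ 6.54031322e-01  3.51281147e-01 -2.33603670e-01 -7.59310208e-04
 -9.84830539e-01 -1.72378015e+00]
```

Emit:
jog_arm(rows=[0, 0, 0, 0, 0, 0.5, 1, 0, 0, 0, 0, 0, 0.5, 1, 0, 0, 0, 0, 0, 0.3, 1, 0, 0, 0, 0, 0, 0, 1])

```text
t: 16.32
tcp_pos: [0.5015, 0.1902, 0.0676]
ee_rot: [-0.58, 3.087, 0.002]
contact_force: [-2.6, 4.7, 5.9]
gripper_width: 0.111
grip_force: 53.4
```

```bash
python3 - <<'E'
from h import *
plan([.5022,.19,.068],np.radians(-160.7));s=r.observe();print(s["contact_force"],s["torque"])
E
```

```text
t 16.32 tcp [0.5015 0.1902 0.0676] yaw -158.7 shift [-0.02 -0.01 -0.01] wz 0.34303218348104014
[-2.5531197   4.70623575  5.90812862] [ 1.38480261  0.93829119 -0.07262638]
```

Emit:
jog_arm(rows=[0, 0, 0, 0, 0, 0.2, 1, 0, 0, 0, 0, 0, 0.2, 1, 0, 0, 0, 0, 0, 0, 1])

```text
t: 16.57
tcp_pos: [0.5015, 0.1902, 0.0676]
ee_rot: [-0.52, 3.098, 0.002]
contact_force: [-1.1, 3.7, 5.5]
gripper_width: 0.104
grip_force: 53.4
```

```bash
python3 - <<'E'
from h import *
plan([.5022,.19,.068],np.radians(-160.7));s=r.observe();print(s["contact_force"],s["torque"])
E
```

```text
t 16.57 tcp [0.5015 0.1902 0.0676] yaw -161.0 shift [-0.02 -0.01 -0.01] wz -0.04454285542828895
[-1.14389442  3.71277294  5.50845545] [1.417821   0.96836586 0.25032439]
```

Emit:
jog_arm(rows=[0, 0, 0, 0, 0, 0.2, 1, 0, 0, 0, 0, 0, 0, 1])

```text
t: 16.73
tcp_pos: [0.5015, 0.1902, 0.0677]
ee_rot: [-0.49, 3.102, 0.001]
contact_force: [-1.9, 3.8, 5.5]
gripper_width: 0.106
grip_force: 55.8
```

```bash
python3 - <<'E'
from h import *
plan([.5022,.19,.068],np.radians(-160.7));s=r.observe();print(s["contact_force"],s["torque"])
E
```

```text
t 16.73 tcp [0.5015 0.1902 0.0677] yaw -162.0 shift [-0.02 -0.01 -0.01] wz -0.23301366630804843
[-1.90318434  3.81006518  5.52064489] [1.38657141 0.94071723 0.74825942]
```

The torque rose from −0.07 to +0.75 N·m, so the screw is seated, with contact at a tool yaw of about −160.3°. Now I'll back it off a quarter turn to a yaw of about −70.3°, which is roughly −16 units.

Emit:
jog_arm(rows=[0, 0, 0, 0, 0, -0.6, 1, 0, 0, 0, 0, 0, -1, 1, 0, 0, 0, 0, 0, -1, 1, 0, 0, 0, 0, 0, -1, 1, 0, 0, 0, 0, 0, -1, 1, 0, 0, 0, 0, 0, -1, 1, 0, 0, 0, 0, 0, -1, 1, 0, 0, 0, 0, 0, -1, 1, 0, 0, 0, 0, 0, -1, 1, 0, 0, 0, 0, 0, -1, 1, 0, 0, 0, 0, 0, -1, 1, 0, 0, 0, 0, 0, -1, 1])

```text
t: 17.73
tcp_pos: [0.5017, 0.19, 0.0676]
ee_rot: [-2.115, 2.322, 0.0]
contact_force: [-1.5, 1.9, 5.8]
gripper_width: 0.102
grip_force: 53.3
```

Emit:
jog_arm(rows=[0, 0, 0, 0, 0, -1, 1, 0, 0, 0, 0, 0, -1, 1, 0, 0, 0, 0, 0, -1, 1, 0, 0, 0, 0, 0, -0.9, 1, 0, 0, 0, 0, 0, -0.4, 1, 0, 0, 0, 0, 0, 0, 1, 0, 0, 0, 0, 0, 0, 1])

```text
t: 18.32
tcp_pos: [0.5018, 0.19, 0.0676]
ee_rot: [-2.557, 1.822, -0.001]
contact_force: [-1.1, 3.5, 6.4]
gripper_width: 0.109
grip_force: 53.2
```

```bash
python3 - <<'E'
from h import *
plan([.5022,.19,.068],np.radians(-70.3));s=r.observe();print(s["contact_force"],s["torque"],s["gripper_width"])
d=r.get_image("wrist");t=r.get_image("side")
cv2.imwrite("pics/f.png",np.hstack([cv2.resize(d["image"][120:360,220:420],(500,600),interpolation=cv2.INTER_CUBIC),cv2.resize(t["image"][100:220,240:300+0],(300,600),interpolation=cv2.INTER_CUBIC)]))
E
```

```text
t 18.32 tcp [0.5018 0.19   0.0676] yaw -70.9 shift [ 0.   -0.01 -0.01] wz -0.11306475636724933
[-1.14022668  3.51047799  6.37383852] [0.9710823  0.37296875 0.00695077] 0.10855920606606739
```

View pics/f.png

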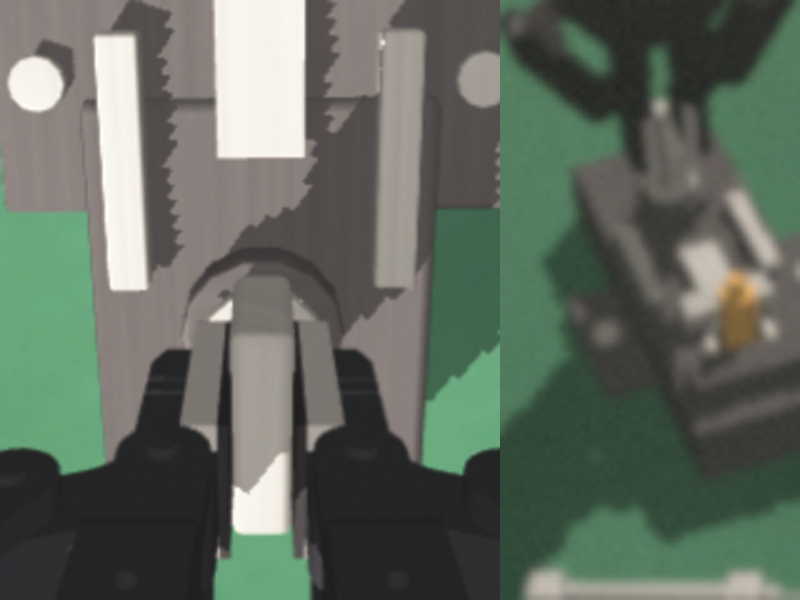

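The picture shows the wing held between the fingers along the vise's length, straight up the image near x=262. The pillar stands upright in the socket at the jaw. I'm handing it in.

```bash
python3 -c "
from rig import r
print(r.close_job())"
```

```text
the job is handed in; nothing more can be done
None
```

The pillar stands pivot up and fully home in the socket, released. The thumbscrew was seated against its stop, then backed off a quarter turn (within about 1°), and is still held in the fingers; the job is handed in at about 18 s, with no verdict returned.

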